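# Find the tired spring foot and tag it

### The arm

A 6-joint arm with a two-finger parallel gripper is mounted at the origin on a cart in front of the work surface, level with it; the furniture and walls round the work are solid. World frame = base frame: x ahead of the robot, y to its left, z up, the work surface at z = 0. Lengths are in m, angles in rad, forces in N, time in s.
With the tool pointing down it reaches from about 0.3 to 0.825 m from the base axis. Payload 5.4 kg.
Tool frame: the origin (TCP) lies midway between the tips of the shut fingers; the grasp point (between the pads) lies 19 mm behind it; z points along the fingers, y is the line along which they close (so a half turn about z gives the same grasp; the last joint's range is limited). The gripper opens to 92 mm and grips with 3 to 60 N. Pads are 20 mm wide; open, the fingers measure 128 mm over their backs; the gripper's body (75 mm by 189 mm) begins 69 mm behind the grasp point.
Start: joints at [-1.519, 0.158, 1.597, -0, 1.386, -0.21], TCP at [0.149, -0.555, 0.215] pointing down, gripper open.
Joint ranges: [-2.91, 2.91], [-0.94, 2.29], [0.18, 2.7], [-1.29, 4.43], [0.17, 2.64], [-3, 3]. Speed limits (rad/s): [2.57, 2.57, 3.14, 3.14, 3.14, 3.14].

### API

Orientations are given as a 3x3 rotation matrix whose columns are the frame's x, y, z axes.
In Python, from bench import get_state, optics, ctrl gives the robot as it stands. The module is installed in compiled form; this text tells all that it offers.
- The arm moves only by the tool play_rows, never from a script. Its argument "motion" is a list of rows, each a list of 7 numbers: the turn, a rotation vector about the tool's x, y, z in degrees, then the shift along the tool's x, y, z in m, then the closure, from 0 (fully open) to 1 (shut). In form: [[wx, wy, wz, dx, dy, dz, claw], ...]. A call has 1 to 20 rows; each row is the pose to reach, as a shift and turn from the pose commanded when the call began, along the tool's axes at that moment; what a row does not reach only later rows make up. A row lasts 1/10 s, in which the tool goes at most 50 mm and 8.59 degrees, less where a joint would pass 70% of its speed; a pose out of reach is approached as far as the arm can. A call with a gripper value outside its range is refused whole. The fingers move at their own pace and stop on an object; "force" is the grip in N (left out, the last holds). Time passes only in rows, so rows that repeat a pose let the fingers close. It gives the time, the measured TCP pose, the force, the opening and the grip force at its end, in the units of the state.
- get_state(): the state, without advancing time (a new reading comes with each control period).
- optics.snapshot(name): name is "scene" or "top"; returns a dict with "color" (400x640x3 uint8, red, green, blue), "z_map" (400x640 float32, m along the optical axis (not along the pixel's ray), 0 where there is no reading), "fx", "fy", "cx", "cy" (pixels), "xyz" and "attitude" of the camera in the world. Camera axes: x right, y down, z forward; pixel columns grow to the right and rows downward; lengths in m; the calibration is good to about 2 mm. A picture is of the moment at which its call begins.
- ctrl.sign_off(): hands the job in; it is judged then, once.
The state is a dict: "time_s": time; "q": joint angles; "dq": joint speeds; "joint_efforts": joint torques, N m; "eef_pos": TCP position; "orientation": TCP orientation; "contact_force": force on the tool from outside, world axes, zero at the start; "wrist_torque": the same for the moment, N m; "gripper_width": opening from 0.0 (shut) to 1.0 (fully open); "grasp_force": force on a finger pad.
Only numpy, scipy, OpenCV 4.12 (cv2) and the standard library are available. Lean on these libraries where they do the work, as an engineer would, in place of code of your own. Each camera call takes 0.05 s, during which the arm holds its last target. There are 200 camera calls.

### The job

The compressor's three spring feet stand in their carrier, and one spring has gone soft. Working from left to right, press each rubber pad down with a fingertip, one at a time, to feel its spring and let it come up again; then push the red tag in front of the softest foot down flat and leave the other two tags standing. Only touch and press: do not lift the feet out of the carrier, and leave the parts lying beside it where they are.

Things in the scene. Friction and masses are not known exactly. Their poses are not given: they have to be found in the camera images.
- carrier: Grey steel carrier, fixed, 148 mm deep (x), 352 mm wide (y), with three pockets in a row along y (walls to 17 mm high). Origin on the bench under the middle pocket; x points away from the robot, y left. Each pocket holds a loose spring foot (0.4 kg, flange 66 mm square, 1.5 mm play): a coil under a blue cap with a black rubber pad. The feet look alike, their springs differ, and any may be in any pocket.
- left_pad_top (a point): Centre of the top of the left foot's unpressed rubber pad, 73 mm above the bench, carrier axes; stays there when the pad goes down. The pad is flat, 50 mm across, goes straight down up to 12 mm and springs back. It yields from about 0.7 N; the soft spring takes 0.6 N per mm more, the sound ones 1.5 or more. Pads are 110 mm apart, left = the carrier's +y.
- middle_pad_top (a point): Centre of the top of the middle foot's unpressed rubber pad, 73 mm above the bench, carrier axes; stays there when the pad goes down. The pad is flat, 50 mm across, goes straight down up to 12 mm and springs back. It yields from about 0.7 N; the soft spring takes 0.6 N per mm more, the sound ones 1.5 or more. Pads are 110 mm apart, left = the carrier's +y.
- right_pad_top (a point): Centre of the top of the right foot's unpressed rubber pad, 73 mm above the bench, carrier axes; stays there when the pad goes down. The pad is flat, 50 mm across, goes straight down up to 12 mm and springs back. It yields from about 0.7 N; the soft spring takes 0.6 N per mm more, the sound ones 1.5 or more. Pads are 110 mm apart, left = the carrier's +y.
- tag_left (a joint): The left tag: red metal, 34 mm wide, 2.6 mm thick, reaching 50 mm from its hinge, which lies along the carrier's y, 48 mm from the pad's centre towards the robot, 14 mm above the bench. Value in rad: 0 stands, leaning 45 degrees towards the robot (starts at 0 to 0.1); grows as it is pushed down towards the robot; 0.785 is flat on its stop. Smooth enamel, stiff hinge: 1 to 2 N down on the tip moves it; it stays where left.
- tag_left_tip (a point): Middle of the free end of the left tag; moves with it (about 49 mm above the bench when the tag stands, 14 mm when it is flat).
- tag_middle (a joint): The middle tag: red metal, 34 mm wide, 2.6 mm thick, reaching 50 mm from its hinge, which lies along the carrier's y, 48 mm from the pad's centre towards the robot, 14 mm above the bench. Value in rad: 0 stands, leaning 45 degrees towards the robot (starts at 0 to 0.1); grows as it is pushed down towards the robot; 0.785 is flat on its stop. Smooth enamel, stiff hinge: 1 to 2 N down on the tip moves it; it stays where left.
- tag_middle_tip (a point): Middle of the free end of the middle tag; moves with it (about 49 mm above the bench when the tag stands, 14 mm when it is flat).
- tag_right (a joint): The right tag: red metal, 34 mm wide, 2.6 mm thick, reaching 50 mm from its hinge, which lies along the carrier's y, 48 mm from the pad's centre towards the robot, 14 mm above the bench. Value in rad: 0 stands, leaning 45 degrees towards the robot (starts at 0 to 0.1); grows as it is pushed down towards the robot; 0.785 is flat on its stop. Smooth enamel, stiff hinge: 1 to 2 N down on the tip moves it; it stays where left.
- tag_right_tip (a point): Middle of the free end of the right tag; moves with it (about 49 mm above the bench when the tag stands, 14 mm when it is flat).
- oil_filter: Blue oil filter, 78 mm across and 86 mm high, standing loose near the right end of the carrier; origin at the centre of its underside. To be left alone.
- ratchet: Ratchet handle with a red grip, 203 x 36 x 36 mm, lying loose near the left end of the carrier; origin at the middle of its underside, y along it. To be left alone.
- bearing: Steel ball bearing, 62 mm across and 16 mm high, lying loose near the right end of the carrier; origin at the centre of its underside. To be left alone.

How it is judged:
By the outcome, as a careful person would: the job done as asked, in the order asked, and still so for the second after the job is handed in, with the robot touching nothing.
It also fails if it takes over 51 s, if anything falls off the work surface, if the arm or the gripper's body presses on something with over 40 N, if the wrist force passes 120 N, or if a joint passes its speed limit or range.

## Working session

There is one attempt and no reset: what is moved stays moved. The work goes in short steps, Python scripts to look and compute and a tool call to move; the robot and the scene stay as the last step left them, time stands still between calls to the robot, and variables do not carry over. Pictures are saved under pics/ and viewed, at most 10 in all, crops included, and the job is handed in when it is done.

Besides the shell and the picture viewer there is one more tool, called after "Call:" as name(argument=value, ...) on one line, values as JSON. play_rows: Moves the arm, as the interface text tells. Its arguments: {"type":"object","properties":{"motion":{"type":"array","items":{"type":"array","items":{"type":"number"}}},"force":{"type":"number"}},"required":["motion"]}

```bash
mkdir -p pics
python3 - <<'E'
from bench import get_state, optics
import cv2,numpy as np,pickle
s=get_state();print(s)
for n in("scene","top"):
    d=optics.snapshot(n);cv2.imwrite(f"pics/{n}0.png",d["color"][:,:,::-1]);pickle.dump(d,open(n+".pkl","wb"))
    print(n,d["fx"],d["fy"],d["cx"],d["cy"],d["xyz"],d["attitude"])
E
```

```text
{'time_s': 0.0, 'q': array([-1.51906794e+00,  1.59053110e-01,  1.59818968e+00, -1.60516772e-06,
        1.38619388e+00, -2.10140375e-01]), 'dq': array([ 0.00129838, -0.00019002,  0.00041876, -0.00208083, -0.00042882,
       -0.00147003]), 'joint_efforts': array([ 7.94977268e-05, -3.85570800e+01, -3.22109413e+01,  7.02069816e-02,
        3.79708491e-02, -1.41146270e-04]), 'eef_pos': array([ 0.14878393, -0.55478663,  0.21363795]), 'orientation': array([[ 9.65907811e-01,  2.58886253e-01, -9.69210677e-05],
       [ 2.58885987e-01, -9.65906131e-01,  1.84146487e-03],
       [ 3.83113287e-04, -1.80377681e-03, -9.99998300e-01]]), 'contact_force': array([-0.32284455, -0.51185543, -0.1123423 ]), 'wrist_torque': array([ 0.00526969, -0.00165836, -0.03491035]), 'grasp_force': 0.0, 'gripper_width': 0.9967894081320208}
scene 374.68022586649965 374.68022586649965 318.6469031266637 195.6805842523346 [0.01792905 0.82612408 0.49234098] [[-0.83953151 -0.22218554  0.49580282]
 [-0.54330075  0.34892431 -0.76359421]
 [-0.00333807 -0.91043144 -0.41364652]]
top 489.07226928289316 489.07226928289316 329.2775944557198 195.35421594933337 [ 0.41558166 -0.00529136  1.1077889 ] [[ 0.01980591 -0.99316759  0.11500372]
 [-0.99971519 -0.01814097  0.01550597]
 [-0.01331374 -0.11527808 -0.99324403]]
```

View pics/top0.png

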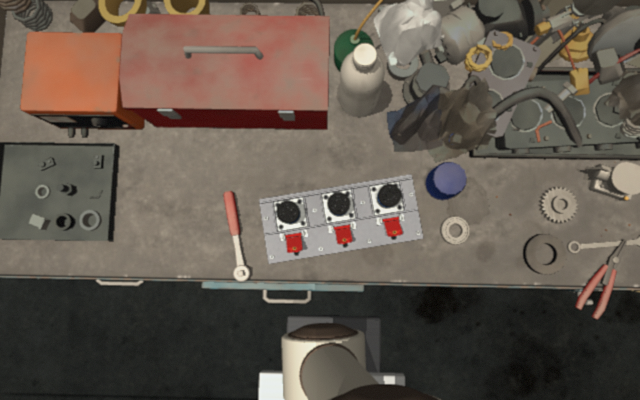

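View pics/scene0.png

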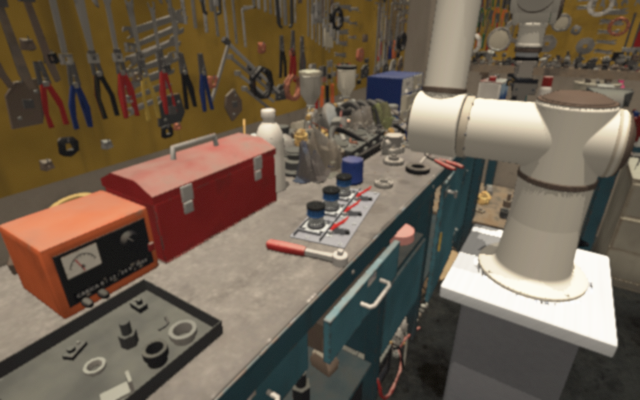

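The top view shows the pads at about (289,211), (339,205) and (389,196). The red tags are at about (294,243), (344,235) and (393,227), the ratchet at (235,235) and the filter at (446,180).

```bash
cat > h.py <<'E'
import numpy as np,cv2
def ray(d,u,v,z):
    r=np.asarray(d["attitude"])@np.array([(u-d["cx"])/d["fx"],(v-d["cy"])/d["fy"],1.]);c=np.asarray(d["xyz"])
    return c+r*(z-c[2])/r[2]
def pt(d,u,v):
    zz=d["z_map"][v,u];return np.asarray(d["xyz"])+np.asarray(d["attitude"])@(zz*np.array([(u-d["cx"])/d["fx"],(v-d["cy"])/d["fy"],1.]))
def world(d):
    v,u=np.mgrid[:400,:640];z=d["z_map"]
    return np.stack([(u-d["cx"])/d["fx"]*z,(v-d["cy"])/d["fy"]*z,z],-1)@np.asarray(d["attitude"]).T+np.asarray(d["xyz"])
E
python3 - <<'E'
import pickle;from h import *
d=pickle.load(open("top.pkl","rb"));W=world(d);c=d["color"].astype(int)
vv,uu=np.mgrid[:400,:640]
P=[]
for u,v in((289,211),(339,205),(389,196)):
    n=(abs(uu-u)<20)&(abs(vv-v)<20)
    m=n&(c.max(-1)<75)
    ys,xs=np.nonzero(m);(cx,cy),r=cv2.minEnclosingCircle(np.c_[xs,ys].astype(np.float32))
    h=n&(W[...,2]>.065)&(W[...,2]<.085)
    p=ray(d,xs.mean(),ys.mean(),.073);P.append(p);print("pad",xs.mean(),ys.mean(),(cx,cy),r,p,"depth",W[h].mean(0),np.median(W[h][:,2]),h.sum())
for u,v in((294,243),(344,235),(393,227)):
    n=(abs(uu-u)<18)&(abs(vv-v)<18)&(c[...,0]>110)&(c[...,1]<70)
    w=W[n];print("tag",n.sum(),w.mean(0),w[:,2].min(),w[:,2].max(),"tip",w[w[:,2]>w[:,2].max()-.008].mean(0), "xmin",w[:,0].min())
P=np.array(P);e=P[0]-P[2];print(np.linalg.norm(e)/2,np.degrees(np.arctan2(-e[0],e[1])),P.mean(0))
E
```

```text
pad 288.26066350710903 211.91469194312796 (289.5, 213.5) 16.507673263549805 [0.49839651 0.09728526 0.073     ] depth [0.49859936 0.09874029 0.07464384] 0.07475671691185559 430
pad 338.59806295399517 203.46246973365618 (337.9787292480469, 205.83688354492188) 16.518049240112305 [ 0.51841052 -0.00929036  0.073     ] depth [ 0.51855654 -0.0090357   0.07469317] 0.07481943990711737 426
pad 388.94444444444446 195.49537037037038 (386.5, 197.5) 16.507673263549805 [ 0.53741114 -0.1160243   0.073     ] depth [ 0.53823332 -0.11664998  0.07444453] 0.07462375914784625 427
tag 243 [0.43567464 0.08682638 0.03619079] 0.003970495005892527 1.1077888979142843 tip [ 0.41558166 -0.00529136  1.1077889 ] xmin 0.4155816570558694
tag 233 [ 0.45628738 -0.02058441  0.03171851] 0.007309382441748724 0.05267076267613757 tip [ 0.43957495 -0.02351797  0.04819105] xmin 0.43518109580850173
tag 239 [ 0.47492963 -0.12854547  0.03124621] 0.003902564666336872 0.05091449931287628 tip [ 0.45777473 -0.13051993  0.04628419] xmin 0.4523676412685756
0.10842406612083888 10.364916626296093 [ 0.51807272 -0.00934313  0.073     ]
```

Call:
play_rows(motion=[[0,0,0,0.5065,-0.5393,0.0,1],[0,0,0,0.5065,-0.5393,0.0,1],[0,0,0,0.5065,-0.5393,0.0,1],[0,0,0,0.5065,-0.5393,0.0,1],[0,0,0,0.5065,-0.5393,0.0,1],[0,0,0,0.5065,-0.5393,0.0,1],[0,0,0,0.5065,-0.5393,0.0,1],[0,0,0,0.5065,-0.5393,0.0,1],[0,0,0,0.5065,-0.5393,0.0,1],[0,0,0,0.5065,-0.5393,0.0,1],[0,0,0,0.5065,-0.5393,0.0,1],[0,0,0,0.5065,-0.5393,0.0,1],[0,0,0,0.5065,-0.5393,0.0,1],[0,0,0,0.5065,-0.5393,0.0,1],[0,0,0,0.5065,-0.5393,0.0,1],[0,0,0,0.5065,-0.5393,0.0,1],[0,0,0,0.5065,-0.5393,0.0,1],[0,0,0,0.5065,-0.5393,0.1,1],[0,0,0,0.5065,-0.5393,0.1,1],[0,0,0,0.5065,-0.5393,0.1,1]])

```text
time_s: 2.1
eef_pos: [0.4921, 0.0956, 0.1079]
orientation: [[0.966, 0.257, -0.015], [0.257, -0.966, 0.0], [-0.014, -0.004, -1.0]]
contact_force: [-1.6, 0.1, -0.7]
gripper_width: 0.004
grasp_force: 0.0
```

Call:
play_rows(motion=[[0,0,0,0,0,0.01,1],[0,0,0,0,0,0.02,1],[0,0,0,0,0,0.025,1],[0,0,0,0,0,0.025,1],[0,0,0,0,0,0.025,1],[0,0,0,0,0,0.025,1]])

```text
time_s: 2.7
eef_pos: [0.4991, 0.0966, 0.0904]
orientation: [[0.966, 0.259, 0.001], [0.259, -0.966, -0.0], [0.001, 0.0, -1.0]]
contact_force: [-0.4, 0.5, -1.2]
gripper_width: 0.003
grasp_force: 0.0
```

Run:
```python
from bench import get_state, optics
import cv2
s=get_state();print(s["eef_pos"],s["orientation"],s["contact_force"])
d=optics.snapshot("scene");cv2.imwrite("pics/s1.png",cv2.resize(d["color"][150:270,260:420,::-1],(800,600)))
```

```text
[0.49908637 0.09663582 0.09041643] [[ 9.65891931e-01  2.58941235e-01  1.48821581e-03]
 [ 2.58941610e-01 -9.65892975e-01 -6.19384594e-05]
 [ 1.42141878e-03  4.45186858e-04 -9.99998891e-01]] [-0.41833732  0.49374167 -1.17539646]
```

View pics/s1.png

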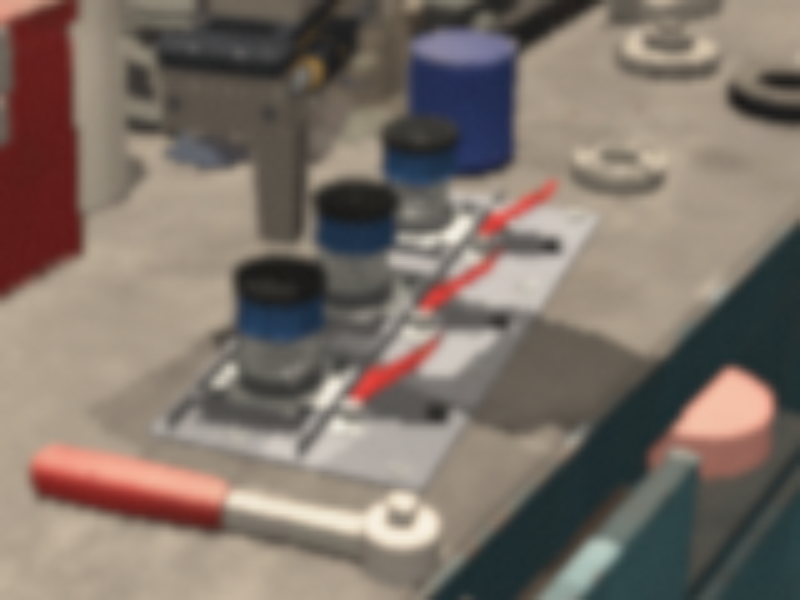

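The crop shows the shut fingertips right over the left pad (tips at about (280,235), pad at (280,275)), and nothing has moved. I'll press the left pad about 8 mm.

Call:
play_rows(motion=[[0,0,0,0,0,0.006,1],[0,0,0,0,0,0.012,1],[0,0,0,0,0,0.016,1],[0,0,0,0,0,0.019,1],[0,0,0,0,0,0.022,1],[0,0,0,0,0,0.0255,1],[0,0,0,0,0,0.0255,1],[0,0,0,0,0,0.0255,1],[0,0,0,0,0,0.0255,1],[0,0,0,0,0,0.0255,1]])

```text
time_s: 3.75
eef_pos: [0.4982, 0.0966, 0.0656]
orientation: [[0.966, 0.259, -0.001], [0.259, -0.966, -0.0], [-0.001, -0.0, -1.0]]
contact_force: [-7.9, -0.5, 15.0]
gripper_width: 0.004
grasp_force: 7.7
```

Call:
play_rows(motion=[[0,0,0,0,0,-0.005,1],[0,0,0,0,0,-0.01,1],[0,0,0,0,0,-0.018,1],[0,0,0,0,0,-0.026,1],[0,0,0,0,0,-0.036,1],[0,0,0,0,0,-0.036,1],[0,0,0,0,0,-0.036,1],[0,0,0,0,0,-0.036,1]])

```text
time_s: 4.55
eef_pos: [0.4981, 0.0966, 0.0997]
orientation: [[0.966, 0.259, -0.001], [0.259, -0.966, 0.0], [-0.001, -0.0, -1.0]]
contact_force: [0.2, -0.1, 0.2]
gripper_width: 0.003
grasp_force: 0.0
```

Left: about 15 N at 7.4 mm, so it is sound. Middle pad next.

Call:
play_rows(motion=[[0,0,0,-0.0078,0.1075,0,1],[0,0,0,-0.0078,0.1075,0,1],[0,0,0,-0.0078,0.1075,0,1],[0,0,0,-0.0078,0.1075,0,1],[0,0,0,-0.0078,0.1075,0,1],[0,0,0,-0.0078,0.1075,0,1],[0,0,0,-0.0078,0.1075,0.01,1],[0,0,0,-0.0078,0.1075,0.02,1],[0,0,0,-0.0078,0.1075,0.026,1],[0,0,0,-0.0078,0.1075,0.03,1],[0,0,0,-0.0078,0.1075,0.033,1],[0,0,0,-0.0078,0.1075,0.036,1],[0,0,0,-0.0078,0.1075,0.036,1],[0,0,0,-0.0078,0.1075,0.036,1],[0,0,0,-0.0078,0.1075,0.036,1],[0,0,0,-0.0078,0.1075,0.036,1]])

```text
time_s: 6.15
eef_pos: [0.5182, -0.0088, 0.0644]
orientation: [[0.966, 0.259, -0.001], [0.259, -0.966, 0.001], [-0.001, -0.001, -1.0]]
contact_force: [-4.0, 3.2, 4.8]
gripper_width: 0.006
grasp_force: 3.1
```

Call:
play_rows(motion=[[0,0,0,0,0,-0.005,1],[0,0,0,0,0,-0.01,1],[0,0,0,0,0,-0.018,1],[0,0,0,0,0,-0.026,1],[0,0,0,0,0,-0.036,1],[0,0,0,0,0,-0.036,1],[0,0,0,0,0,-0.036,1],[0,0,0,0,0,-0.036,1]])

```text
time_s: 6.95
eef_pos: [0.5185, -0.0092, 0.0998]
orientation: [[0.966, 0.259, -0.001], [0.259, -0.966, 0.0], [-0.001, -0.0, -1.0]]
contact_force: [-0.1, 1.1, 0.3]
gripper_width: 0.005
grasp_force: 0.0
```

Middle: 4.8 N at 8.6 mm, so it is soft. Right pad next.

Call:
play_rows(motion=[[0,0,0,-0.009,0.108,0,1],[0,0,0,-0.009,0.108,0,1],[0,0,0,-0.009,0.108,0,1],[0,0,0,-0.009,0.108,0,1],[0,0,0,-0.009,0.108,0,1],[0,0,0,-0.009,0.108,0,1],[0,0,0,-0.009,0.108,0.01,1],[0,0,0,-0.009,0.108,0.02,1],[0,0,0,-0.009,0.108,0.026,1],[0,0,0,-0.009,0.108,0.03,1],[0,0,0,-0.009,0.108,0.033,1],[0,0,0,-0.009,0.108,0.036,1],[0,0,0,-0.009,0.108,0.036,1],[0,0,0,-0.009,0.108,0.036,1],[0,0,0,-0.009,0.108,0.036,1],[0,0,0,-0.009,0.108,0.036,1]])

```text
time_s: 8.55
eef_pos: [0.5373, -0.115, 0.0652]
orientation: [[0.966, 0.259, -0.002], [0.259, -0.966, 0.002], [-0.002, -0.002, -1.0]]
contact_force: [-7.2, 4.3, 12.6]
gripper_width: 0.01
grasp_force: 6.5
```

Call:
play_rows(motion=[[0,0,0,0,0,-0.005,1],[0,0,0,0,0,-0.01,1],[0,0,0,0,0,-0.018,1],[0,0,0,0,0,-0.026,1],[0,0,0,0,0,-0.036,1],[0,0,0,0,0,-0.036,1],[0,0,0,0,0,-0.036,1],[0,0,0,0,0,-0.036,1]])

```text
time_s: 9.35
eef_pos: [0.5377, -0.1158, 0.0997]
orientation: [[0.966, 0.259, -0.001], [0.259, -0.966, 0.0], [-0.001, -0.0, -1.0]]
contact_force: [0.0, -0.2, 0.5]
gripper_width: 0.003
grasp_force: 0.0
```

Right: 12.6 N at 7.8 mm, so it is sound. The middle foot is the soft one, so I'll push its tag down.

Call:
play_rows(motion=[[0,0,0,-0.0758,-0.1148,0,1],[0,0,0,-0.0758,-0.1148,0,1],[0,0,0,-0.0758,-0.1148,0,1],[0,0,0,-0.0758,-0.1148,0,1],[0,0,0,-0.0758,-0.1148,0,1],[0,0,0,-0.0758,-0.1148,0,1],[0,0,0,-0.0758,-0.1148,0,1],[0,0,0,-0.0758,-0.1148,0,1],[0,0,0,-0.0758,-0.1148,0.015,1],[0,0,0,-0.0758,-0.1148,0.03,1],[0,0,0,-0.0758,-0.1148,0.04,1],[0,0,0,-0.0758,-0.1148,0.047,1],[0,0,0,-0.0758,-0.1148,0.052,1],[0,0,0,-0.0758,-0.1148,0.057,1],[0,0,0,-0.0758,-0.1148,0.06,1],[0,0,0,-0.0758,-0.1148,0.06,1]])

```text
time_s: 10.95
eef_pos: [0.4351, -0.0246, 0.04]
orientation: [[0.966, 0.259, 0.0], [0.259, -0.966, 0.0], [0.0, 0.0, -1.0]]
contact_force: [-0.5, 0.1, 0.2]
gripper_width: 0.005
grasp_force: 0.0
```

Call:
play_rows(motion=[[0,0,0,0,0,0.005,1],[0,0,0,0,0,0.01,1],[0,0,0,0,0,0.015,1],[0,0,0,0,0,0.019,1],[0,0,0,0,0,0.022,1],[0,0,0,0,0,0.024,1],[0,0,0,0,0,0.0245,1],[0,0,0,0,0,0.0245,1],[0,0,0,0,0,0.0245,1]])

```text
time_s: 11.85
eef_pos: [0.4353, -0.0247, 0.0157]
orientation: [[0.966, 0.259, 0.001], [0.259, -0.966, -0.0], [0.001, 0.0, -1.0]]
contact_force: [-0.6, 0.6, 1.0]
gripper_width: 0.004
grasp_force: 0.0
```

Call:
play_rows(motion=[[0,0,0,0,0,0.001,1],[0,0,0,0,0,0.002,1],[0,0,0,0,0,0.003,1],[0,0,0,0,0,0.003,1],[0,0,0,0,0,0.003,1]])

```text
time_s: 12.35
eef_pos: [0.4355, -0.0247, 0.0148]
orientation: [[0.966, 0.259, -0.001], [0.259, -0.966, -0.0], [-0.001, -0.0, -1.0]]
contact_force: [-10.7, 1.6, 26.0]
gripper_width: 0.004
grasp_force: 12.8
```

Run:
```python
from bench import get_state, optics
import cv2
s=get_state();print(s["eef_pos"],s["contact_force"])
d=optics.snapshot("scene");cv2.imwrite("pics/s2.png",cv2.resize(d["color"][150:270,260:420,::-1],(800,600)))
```

```text
[ 0.43547771 -0.02474762  0.01484754] [-10.7112352    1.55287651  25.99719535]
```

View pics/s2.png

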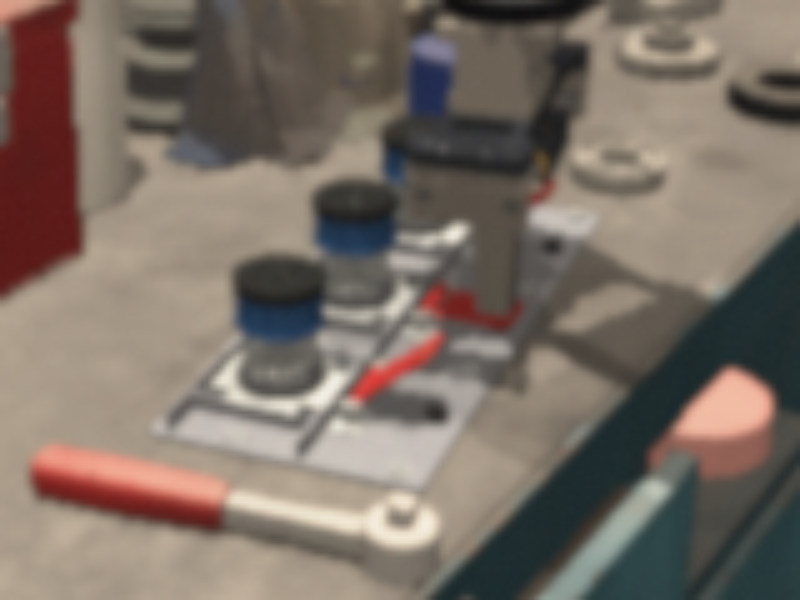

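The crop shows the middle tag flat under the fingertips at about (480,310) on its stop (26 N). The left tag still stands at (400,370). I'll withdraw straight up.

Call:
play_rows(motion=[[0,0,0,0,0,-0.005,1],[0,0,0,0,0,-0.02,1],[0,0,0,0,0,-0.05,1],[0,0,0,0,0,-0.1,1],[0,0,0,0,0,-0.15,1],[0,0,0,0,0,-0.2,1],[0,0,0,0,0,-0.2,1],[0,0,0,0,0,-0.2,1],[0,0,0,0,0,-0.2,1],[0,0,0,0,0,-0.2,1],[0,0,0,0,0,-0.2,1]])

```text
time_s: 13.5
eef_pos: [0.4342, -0.0243, 0.211]
orientation: [[0.966, 0.259, -0.003], [0.259, -0.966, 0.001], [-0.003, -0.002, -1.0]]
contact_force: [1.0, -0.5, -0.1]
gripper_width: 0.004
grasp_force: 0.0
```

Run:
```python
from bench import get_state, optics
import cv2
s=get_state();print(s["eef_pos"],s["contact_force"])
d=optics.snapshot("scene");cv2.imwrite("pics/s3.png",cv2.resize(d["color"][150:270,260:420,::-1],(800,600)))
```

```text
[ 0.43419957 -0.02432334  0.21099243] [ 1.01955944 -0.46386561 -0.11010801]
```

View pics/s3.png

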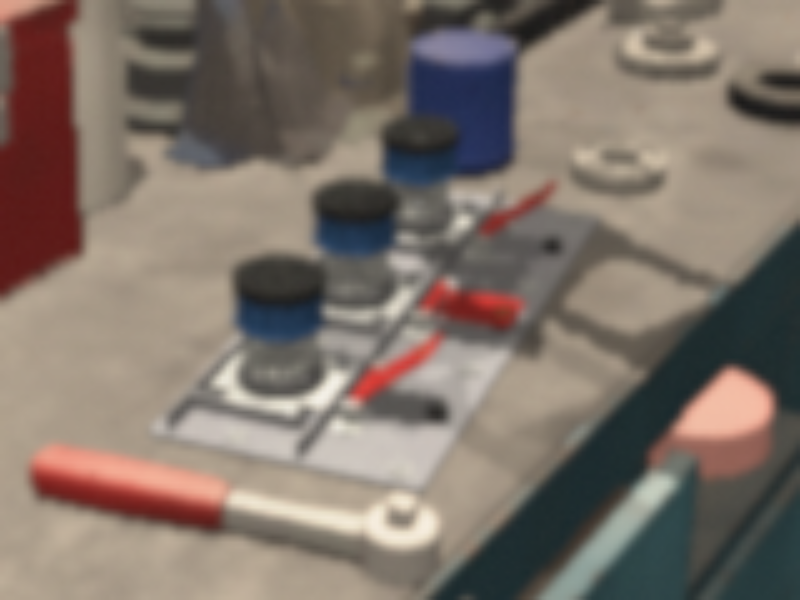

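The crop shows the middle tag flat at (475,305) and the left and right tags standing at (400,370) and (520,210). The pads are up and the parts beside the carrier haven't moved.

```bash
python3 -c "
from bench import ctrl;print(ctrl.sign_off())"
```

```text
the job is handed in; nothing more can be done
None
```

I pressed all three pads from left to right, found the middle foot soft (4.8 N at about 8.6 mm, against 15 N and 12.6 N at under 8 mm for left and right), pushed its tag flat, left the other two standing, and handed the job in.

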